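Set the polarizer ring of the sample viewer and lock it

ROBOT

A 7-joint arm with a two-finger parallel gripper is mounted at the origin on the work surface; the furniture and walls round the work are solid. World frame = base frame: x ahead of the robot, y to its left, z up, the work surface at z = 0. Lengths are in m, angles in rad, forces in N, time in s.
With the tool pointing down it reaches from about 0.425 to 0.95 m from the base axis. Payload 4.7 kg.
Tool frame: the origin (TCP) lies between the finger pads; the fingertips stand 11 mm ahead of it and the grasp point (between the pads) lies 8 mm behind it (tip_reach is the distance from the TCP to the fingertips, in m); z points along the fingers, y is the line along which they close (so a half turn about z gives the same grasp; the last joint's range is limited). The gripper opens to 85 mm and grips with 20 to 120 N. Pads are 22 mm wide; open, the fingers measure 114 mm over their backs; the gripper's body (76 mm by 85 mm) begins 54 mm behind the grasp point. The pads swing forward as they close: fully open they stand 13 mm farther back than shut.
Start: joints at [-1.265, 0.469, -0.049, 1.532, 0.024, 1.141, -0.082], TCP at [0.222, 0.638, 0.242] pointing down, gripper open.
Joint ranges: [-2.59, 2.59], [-0.33, 1.99], [-1.39, 1.29], [0.1, 2.45], [-1.04, 4.18], [0.21, 1.99], [-2.66, 2.66]. Speed limits (rad/s): [2.57, 2.57, 3.14, 3.14, 3.14, 3.14, 3.14].

INTERFACE

Orientations are given as a unit quaternion [w, x, y, z].
In Python, from station import * gives the robot as it stands.
- The arm moves only by the shell command python3 -m inch 'ROWS' [OPENING] [FORCE]. ROWS is JSON, a list that holds one entry, the list of rows, each a list of 4 numbers: the shift along the tool's x, y, z in cm, then the turn about the tool's z in degrees. In form: [[[dx, dy, dz, roll], ...]]. A call has 1 to 20 rows; each row shifts and turns the commanded pose from where the row before left it, along the tool's axes as they then stand; what a row does not reach is not made up. A row lasts 1/12 s, in which the tool goes at most 41.7 mm and 7.16 degrees, less where a joint would pass 70% of its speed; a pose out of reach is approached as far as the arm can. A call is refused whole if a number of a shift passes 4.17 or a number of a turn 7.16, either way. A call with a gripper value outside its range is refused whole. OPENING is the opening in per cent of the stroke, from 0 (shut) to 100 (fully open), set as the call begins (- or left out, the last holds). The fingers move at their own pace and stop on an object; FORCE is the grip in N (left out, the last holds). Time passes only in rows, so rows that do not move let the fingers close. It gives the time, the measured TCP pose, the force, the opening and the grip force at its end, in the units of the state.
- observe(): the state, without advancing time (a new reading comes with each control period).
- capture(name): name is "scene" or "side" or "wrist"; returns a dict with "frame" (384x512x3 uint8, red, green, blue), "intrinsics" (3x3 intrinsics, pixels), "rvec" (rotation vector, rad) and "tvec" (3), from world to camera coordinates, as OpenCV has them. Camera axes: x right, y down, z forward; pixel columns grow to the right and rows downward; lengths in m; the calibration is good to about 2 mm. The wrist camera is an equidistant fisheye: a pixel r from the principal point sees the ray r / f radians off the axis. A picture is of the moment at which its call begins. There is no depth.
- hand_in(): hands the job in; it is judged then, once.
The state is a dict: "clock": time; "joint_positions": joint angles; "qd": joint speeds; "tau": joint torques, N m; "ee_pos": TCP position; "tool_rot": TCP orientation; "wrist_force": force on the tool from outside, world axes, zero at the start; "torque": the same for the moment, N m; "opening": opening from 0.0 (shut) to 1.0 (fully open); "finger_force": force on a finger pad.
Only numpy, scipy, OpenCV 4.12 (cv2) and the standard library are available. Lean on these libraries where they do the work, as an engineer would, in place of code of your own. Each camera call takes 0.05 s, during which the arm holds its last target. There are 200 camera calls.

TASK

Gently push the lever knob of the sample viewer round its arc, without gripping it, until the pointer on the lever lines up with the small preset tab clipped on the edge of the scale. Then press the lock plunger beside the scale fully down. Pinch and lift nothing, do not shift the preset tab, and leave the three sample cups, the one inside the ring included, where they stand.

Things in the scene. Friction and masses are not known exactly. Their poses are not given: they have to be found in the camera images.
- viewer: sample viewer: flat grey round base, 200 mm in diameter, 18 mm high, fixed on a 2 mm mat. Origin: centre of its underside, on the ring's axis; z up. Its +x side, away from the robot, has a scale of black marks every 5 degrees; the lock plunger is at the scale's right end (-y side). In the middle a white round stage, top at z = 22 mm, carries a sample cup
- polarizer: dark steel ring, 104 mm outside, 68 mm inside diameter, top at z = 30 mm, turning about the viewer's vertical axis; origin as the viewer's. Its lever (11 mm wide, top at z = 28 mm) points along its own +x. Yaw relative to the viewer: 0 = lever along viewer's +x, counter-clockwise positive, range -1.1 to 1.1; starts at 0.5 to 0.95. Friction 0.12 N m (1.8 N at the knob); stays where left
- knob_top (a point): centre of the top of the lever's black upright round knob, 68 mm from the ring's axis, 70 mm above the worktop; the knob is 12 mm in diameter (15 mm at its foot, below 35 mm above the worktop) and stands on the lever
- pointer_tip (a point): reading point of the lever: on the lever's centre line, 86 mm from the ring's axis, 3 mm beyond the tip of its steel point; turns with the ring
- tab_tip (a point): reading point of the preset tab, 86 mm from the ring's axis; in line, it coincides with pointer_tip. The tab is a steel clip 8 mm wide on the rim, 88 to 104 mm from the axis, top 28 mm above the worktop, with a point towards the axis. It is stiff but can be shifted; it stands at -0.7 to 0.2 rad of ring angle, always clockwise of the lever's start
- lock_top (a point): centre of the top of the lock plunger, a steel button 24 mm in diameter in a dark collar 32 mm across (collar top 34 mm above the worktop), 80 mm from the ring's axis at the ring angle -1.4 rad; while up, its top is 50.5 mm above the worktop
- lock (a joint): travel of the lock plunger in m: 0 up, 0.008 fully down; takes about 3 N and stays down
- cup_in_viewer: clear sample cup, 46 mm across the rim and 45 mm high, loose on the stage inside the ring; its rim is 69 mm above the worktop; origin: centre of its underside
- cup_left: clear sample cup, 46 mm across and 45 mm high, loose on the worktop to the left of the viewer; origin: centre of its underside
- cup_right: clear sample cup, the same size, loose on the worktop to the right of the viewer; origin: centre of its underside

How it is judged:
On the way, in this order (a step that is already met when the one before it is completed fails the run):
1. the pointer on the lever stands at the preset tab, the lock plunger still up (horizontal distance between pointer_tip and tab_tip below 0.0045 m and value of joint lock below 0.002 m), for 0.3 s.
2. the lock plunger is pressed down (value of joint lock above 0.0065 m), for 0.1 s.
At the end, for the whole second after the job is handed in: The reading point of the lever lies within 4.5 mm (3 degrees) of that of the preset tab, the ring is at rest, the lock plunger is at least 6.5 of its 8 mm down, and the tab and the cups are where they stood (3 mm for the tab, 10 mm for the cups) (horizontal distance between pointer_tip and tab_tip below 0.0045 m and value of joint lock above 0.0065 m and angular speed of polarizer below 0.05 rad/s and distance of each of cup_in_viewer, cup_left, cup_right from where it was at the start of the episode below 0.01 m); the robot touches nothing.
It fails at once if the lever is gripped or shoved hard (over 20 N between fingers and ring) (contact force between the fingers and polarizer above 20 N).
It fails at once if the preset tab is shifted by more than 3 mm (distance of tab_tip from where it was at the start of the episode above 0.003 m).
It fails at once if a sample cup is moved by more than 10 mm, lifted or tipped (distance of any of cup_in_viewer, cup_left, cup_right from where it was at the start of the episode above 0.01 m or angle between any of cup_in_viewer, cup_left, cup_right's own z axis and vertical above 0.3 rad).
It also fails if it takes over 42 s, if anything falls off the work surface, if the arm or the gripper's body presses on something with over 40 N, if the wrist force passes 120 N, or if a joint passes its speed limit or range.

## Working session

There is one attempt and no reset: what is moved stays moved. The work goes in short steps, Python scripts to look and compute and a shell command to move; the robot and the scene stay as the last step left them, time stands still between calls to the robot, and variables do not carry over. Pictures are saved under pics/ and viewed, at most 10 in all, crops included, and the job is handed in when it is done.

```bash
mkdir -p pics; ls
python3 - <<'E'
from station import *
import cv2,numpy as np
s=observe();print({k:np.round(v,3) for k,v in s.items()})
for n in("scene","side"):
    c=capture(n);cv2.imwrite(f"pics/{n}0.png",c["frame"][...,::-1]);np.savez(f"{n}0.npz",**c)
    R=cv2.Rodrigues(np.array(c["rvec"]))[0];print(n,c["intrinsics"],-R.T@np.array(c["tvec"]),R[2])
a=[cv2.imread(f"pics/{n}0.png") for n in("scene","side")]
E
```

```text
pics
{'clock': np.float64(0.0), 'joint_positions': array([-1.265,  0.469, -0.049,  1.534,  0.024,  1.141, -0.082]), 'qd': array([ 0.001, -0.001,  0.001, -0.002, -0.001,  0.002,  0.003]), 'tau': array([-1.0000e-03, -5.1032e+01, -4.7000e-02, -2.3771e+01,  1.1000e-02,
        8.0000e-03, -0.0000e+00]), 'ee_pos': array([0.222, 0.637, 0.241]), 'tool_rot': array([-0.   ,  0.167,  0.986, -0.001]), 'wrist_force': array([-0.38 , -0.128, -0.317]), 'torque': array([ 0.004,  0.01 , -0.014]), 'finger_force': np.float64(0.0), 'opening': np.float64(0.994)}
scene [[365.93149261   0.         253.49654407]
 [  0.         365.93149261 193.35937596]
 [  0.           0.           1.        ]] [-0.00393367  0.84833468  0.44587455] [ 0.50179182 -0.74258637 -0.44358815]
side [[350.12798789   0.         257.67866909]
 [  0.         350.12798789 188.95813509]
 [  0.           0.           1.        ]] [0.36812624 0.91867464 0.5323784 ] [ 0.06113438 -0.82800308 -0.55738091]
```

View pics/scene0.png

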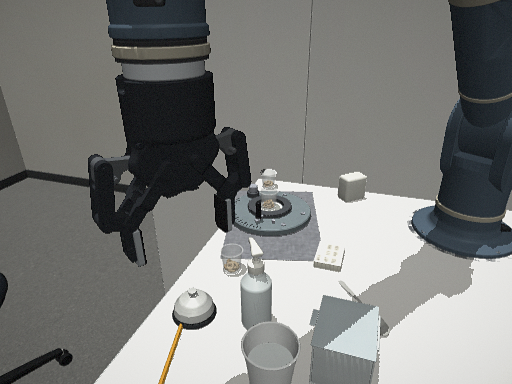

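View pics/side0.png

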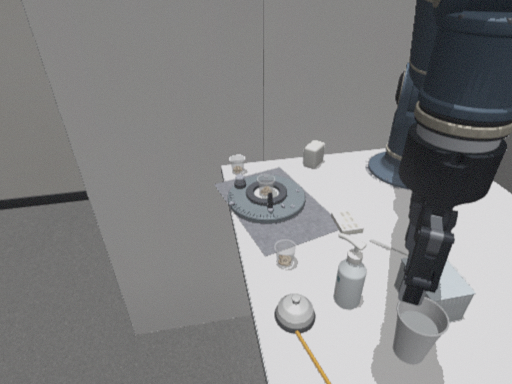

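The viewer is around (267,197) in the side view and (270,208) in the scene view. The knob is at (270,200) in side, the lock at about (240,182), and the left cup at (285,254). I'll zoom in and cast rays.

```bash
cat > h.py <<'E'
import cv2,numpy as np
def cam(f):
    c=dict(np.load(f));R=cv2.Rodrigues(c["rvec"])[0];return c,R,-R.T@c["tvec"].ravel()
def ray(f,uv,z):
    c,R,o=cam(f);K=c["intrinsics"];u=np.array([(uv[0]-K[0,2])/K[0,0],(uv[1]-K[1,2])/K[1,1]])
    if 'wrist' in f:
        r=np.hypot(*u);d=np.array([*(u/r*np.sin(r)) if r>0 else u,np.cos(r)])
    else: d=np.array([*u,1])
    d=R.T@d;return o+d*(z-o[2])/d[2]
def proj(f,P):
    c,R,o=cam(f);K=c["intrinsics"];p=R@np.array(P)+c["tvec"].ravel()
    if 'wrist' in f:
        h=np.hypot(p[0],p[1]);t=np.arctan2(h,p[2]);q=p[:2]/h*t
    else:q=p[:2]/p[2]
    return q*K[0,0]+K[:2,2]
E
python3 - <<'E'
from h import *
for p,z in(((267,196),.02),((270,196),.07),((240,182),.05),((285,265),0),((237,172),0)): print(p,ray("side0.npz",p,z).round(3))
for p,z in(((270,210),.02),((254,190),.07),((233,268),0)): print(p,ray("scene0.npz",p,z).round(3))
a=cv2.imread("pics/side0.png")[150:225,215:315];cv2.imwrite("pics/c0.png",cv2.resize(a,None,fx=7,fy=7,interpolation=cv2.INTER_CUBIC))
E
```

```text
Traceback (most recent call last):
  File "h.py", line 7
    r=np.hypot(*u);d=np.array([*(u/r*np.sin(r)) if r>0 else u,np.cos(r)])
                                                ^^
SyntaxError: invalid syntax
```

```bash
sed -i 's/d=np.array(\[\*(u.*$/d=np.array([*(u*np.sinc(r\/np.pi)),np.cos(r)])/' h.py
python3 - <<'E'
from h import *
for p,z in(((267,196),.02),((270,196),.07),((240,182),.05),((285,265),0),((237,172),0)): print(p,ray("side0.npz",p,z).round(3))
for p,z in(((270,210),.02),((254,190),.07),((233,268),0)): print(p,ray("scene0.npz",p,z).round(3))
a=cv2.imread("pics/side0.png")[150:225,215:315];cv2.imwrite("pics/c0.png",cv2.resize(a,None,fx=7,fy=7,interpolation=cv2.INTER_CUBIC))
E
```

```text
(267, 196) [0.398 0.188 0.02 ]
(270, 196) [0.389 0.259 0.07 ]
(240, 182) [0.468 0.173 0.05 ]
(285, 265) [0.351 0.405 0.   ]
(237, 172) [0.493 0.042 0.   ]
(270, 210) [0.394 0.189 0.02 ]
(254, 190) [0.43  0.204 0.07 ]
(233, 268) [ 0.352  0.396 -0.   ]
```

View pics/c0.png

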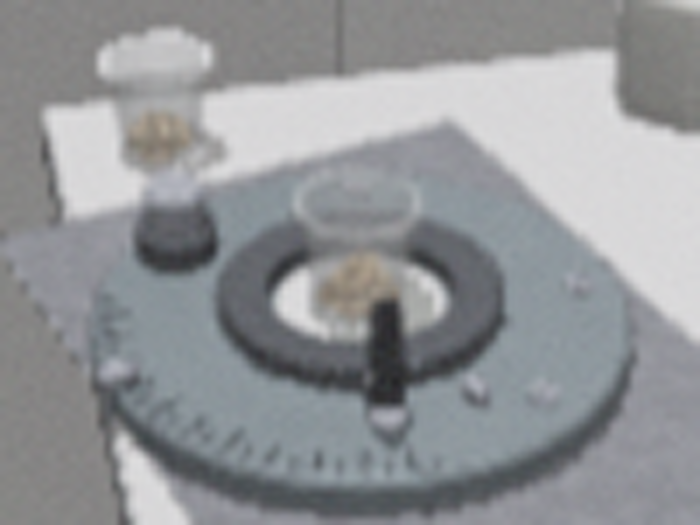

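The crop shows the knob top at (385,300), the lever point at (390,432), the tab at (117,368), the lock top at (172,188) and the right cup behind the lock. Full-image pixels are 215+x/7, 150+y/7.

Run:
```python
from h import *
from station import *
g=lambda x,y,z:ray("side0.npz",(215+x/7-.43,150+y/7-.43),z)[:2]
k=g(385,300,.07);t=g(117,368,.028);l=g(172,188,.0505);lp=g(390,432,.028);cr=g(155,50,.045);ci=g(358,200,.069)
L=g(92,310,.02);Rr=g(633,310,.02);F=g(365,492,.02)
for n,v in zip("knob tab lock levertip cupright cupin rimL rimR rimF".split(),(k,t,l,lp,cr,ci,L,Rr,F)):print(n,v.round(4))
# centre by least squares from known radii
from scipy.optimize import least_squares
s=least_squares(lambda c:[np.hypot(*(k-c))-.068,np.hypot(*(l-c))-.08,np.hypot(*(t-c))-.094,np.hypot(*(lp-c))-.083,np.hypot(*(L-c))-.1,np.hypot(*(Rr-c))-.1],[.4,.19])
c=s.x;print("centre",c,s.fun.round(4))
for v in(k,t,l,lp):print(np.arctan2(*(v-c)[::-1]))
w=capture("wrist");cv2.imwrite("pics/w0.png",w["frame"][...,::-1]);np.savez("wrist0.npz",**w);_,R,o=cam("wrist0.npz");print(o,R,w["intrinsics"])
```

```text
knob [0.3901 0.2448]
tab [0.4841 0.2307]
lock [0.4733 0.1469]
levertip [0.3874 0.2621]
cupright [0.4936 0.0307]
cupin [0.4023 0.1811]
rimL [0.4999 0.1843]
rimR [0.3015 0.1734]
rimF [0.3947 0.2847]
centre [0.40156669 0.17998305] [-0.0022 -0.001   0.0029  0.0003 -0.0016  0.0003]
1.7452226958287667
0.551153999609824
-0.4322950738576555
1.7421136833123974
[0.15804208 0.66010406 0.37200675] [[ 0.32856528  0.94448035 -0.00131225]
 [ 0.91118574 -0.3166165   0.26361815]
 [ 0.24856669 -0.08781148 -0.96462622]] [[297.31863964   0.         258.63199046]
 [  0.         297.31863964 189.75548324]
 [  0.           0.           1.        ]]
```

View pics/w0.png

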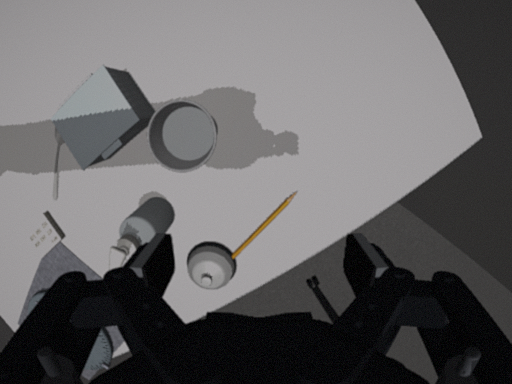

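The wrist view has the mat's corner at the lower left, so the camera needs to go over the viewer. From the side view, the centre is about (0.402,0.180), yaw is about 0.97 from the lock, the lever about 0.77 and the tab about −0.42, all within the stated ranges. I'll move up and across, shutting the gripper on the way.

```bash
python3 -m inch '[[[-1.9,-1.9,-1,0],[-1.9,-1.9,-1,0],[-1.9,-1.9,-1,0],[-1.9,-1.9,-1,0],[-1.9,-1.9,-1,0],[-1.9,-1.9,0,0],[-1.9,-1.9,0,0],[-1.9,-1.9,0,0],[-1.9,-1.9,0,0],[-1.9,-1.9,0,0],[-1.9,-1.9,0,0],[-1.9,-1.9,0,0],[-1.9,-1.9,0,0],[-1.9,-1.9,0,0],[-1.9,-1.9,0,0],[-1.9,-1.9,1,0],[-1.9,-1.9,2,0],[-1.9,-1.8,3,0],[-1.9,-1.8,3,0],[-1.9,-1.8,2,0]]]' 0 20
python3 -m inch '[[[0,0,0,0],[0,0,0,0],[0,0,0,0]]]'
python3 - <<'E'
from h import *
from station import *
print({k:np.round(v,3) for k,v in observe().items() if k in("clock","ee_pos","tool_rot","opening","joint_positions")})
w=capture("wrist");cv2.imwrite("pics/w1.png",w["frame"][...,::-1]);np.savez("wrist1.npz",**w)
x,y=proj("wrist1.npz",(.4016,.18,.02)).astype(int);print(x,y)
x0,y0=max(0,x-130),max(0,y-110);print(x0,y0)
a=w["frame"][y0:y0+200,x0:x0+260,::-1];cv2.imwrite("pics/c1.png",cv2.resize(a,None,fx=3,fy=3,interpolation=cv2.INTER_CUBIC))
E
```

```text
clock: 1.82
ee_pos: [0.4558, 0.155, 0.1801]
tool_rot: [-0.001, 0.167, 0.986, -0.001]
wrist_force: [0.2, -0.3, -0.3]
opening: -0.001
finger_force: 0.0
clock: 2.07
ee_pos: [0.4569, 0.1574, 0.1826]
tool_rot: [0.0, 0.166, 0.986, 0.0]
wrist_force: [0.5, 0.3, -0.3]
opening: 0.001
finger_force: 0.0
{'clock': np.float64(2.067), 'joint_positions': array([-0.614,  0.224,  0.227,  2.055, -0.066,  0.869,  0.887]), 'ee_pos': array([0.457, 0.157, 0.183]), 'tool_rot': array([0.   , 0.166, 0.986, 0.   ]), 'opening': np.float64(0.001)}
260 118
130 8
```

View pics/c1.png

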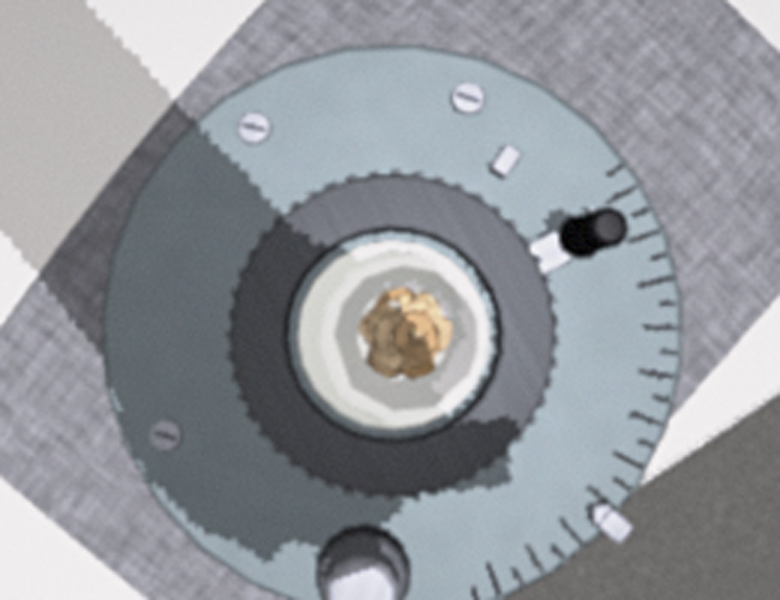

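The wrist crop (offset 130,8, scale 3) shows the knob top at (607,228), the tab point at (596,510) with its outer end at (620,532), and the lock at (362,565). The rim runs from x=105 to 682 with its top at y=45. The ring spans x 231–555 and y 173–497.

Run:
```python
from h import *
from scipy.optimize import least_squares
f="wrist1.npz"
g=lambda x,y,z:ray(f,(130+(x+.5)/3-.5,8+(y+.5)/3-.5),z)[:2]
fit=lambda P:least_squares(lambda c:np.hypot(*(P-c[:2]).T)-c[2],[.4,.18,.1]).x
rim=fit(np.array([g(*p,.02) for p in((105,330),(682,320),(390,45),(190,130),(612,150))]))
ring=fit(np.array([g(*p,.032) for p in((231,335),(555,335),(392,173),(385,497))]))
stage=fit(np.array([g(*p,.024) for p in((299,330),(493,330),(398,235))]))
print(rim.round(4),ring.round(4),stage.round(4))
k=g(607,228,.07);lev=g(549,252,.03);t1=g(594,507,.028);t2=g(622,534,.028);tab=g(610,522,.028)
for c in(rim[:2],ring[:2]):
  for n,v in zip("k lev t1 t2 tab".split(),(k,lev,t1,t2,tab)):d=v-c;print(n,v.round(4),np.hypot(*d).round(4),np.arctan2(d[1],d[0]).round(3))
```

```text
[0.4022 0.1797 0.0972] [0.4022 0.1795 0.0515] [0.4013 0.1808 0.0313]
k [0.3906 0.2451] 0.0663 1.746
lev [0.3922 0.235 ] 0.0562 1.749
t1 [0.4768 0.2247] 0.0871 0.542
t2 [0.489  0.2314] 0.101 0.537
tab [0.4836 0.2285] 0.0949 0.54
k [0.3906 0.2451] 0.0666 1.746
lev [0.3922 0.235 ] 0.0565 1.749
t1 [0.4768 0.2247] 0.0872 0.545
t2 [0.489  0.2314] 0.1012 0.539
tab [0.4836 0.2285] 0.095 0.542
```

All sizes agree with what is given: rim about 100, ring 52, knob 68 and tab 87–101 mm. The lever is at world angle 1.746 and the tab at 0.544, so it needs 69° clockwise. I'll go over the side of the knob that is counter-clockwise from it.

```bash
python3 -m inch '[[[2.29,1.0,0,0],[2.29,1.0,0,0],[2.29,1.0,0,0],[2.29,1.0,0,0],[2.29,1.0,0,0],[0,0,1,-5.84],[0,0,1,-5.84],[0,0,1.5,-5.84],[0,0,1.5,-5.84],[0,0,1.5,-5.84],[0,0,1.5,0],[0,0,0.8,0],[0,0,0,0],[0,0,0,0],[0,0,0,0]]]' 0
python3 - <<'E'
from station import *
import numpy as np
s=observe();q=s["tool_rot"];c=np.array([.402,.1797]);d=np.array(s["ee_pos"])[:2]-c;p=1.746;ya=2*np.arctan2(q[2],q[1])-np.pi/2
r=np.array([np.cos(p),np.sin(p)]);t=np.array([-r[1],r[0]]);print(s["ee_pos"],"yang",ya%(2*np.pi),"rad",d@r,"tan",d@t,s["joint_positions"])
E
```

```text
clock: 3.37
ee_pos: [0.3655, 0.2424, 0.0953]
tool_rot: [0.001, -0.088, 0.996, 0.001]
wrist_force: [0.4, -1.1, 0.2]
opening: -0.002
finger_force: 0.0
[0.36551812 0.24238866 0.09525673] yang 1.746324742208469 rad 0.06808807216632784 tan 0.024996200390393873 [-0.73387658  0.29494959  0.06112712  2.22026449 -0.03066787  0.62498559
  1.09577709]
```

Position is on target. Now I'll descend, creep to the knob, and start the arc. Constant tool-frame rows follow a circle about the ring axis.

```bash
python3 -m inch '[[[0,0,1.2,0],[0,0,1.2,0],[0,0,1,0],[0,0,0,0],[-0.2,0,0,0],[-0.2,0,0,0],[-0.15,0,0,0],[-0.1,0,0,0],[-0.1,0,0,0],[-0.1,0,0,0],[0,0,0,0],[0,0,0,0]]]' 0
python3 -m inch '[[[-0.12,0.03,0,1],[-0.12,0.03,0,1],[-0.12,0.03,0,1],[-0.12,0.03,0,1],[-0.18,0.04,0,1.5],[-0.18,0.04,0,1.5],[-0.24,0.055,0,2],[-0.24,0.055,0,2],[-0.24,0.055,0,2],[-0.24,0.055,0,2],[-0.24,0.055,0,2],[-0.24,0.055,0,2],[-0.12,0.03,0,1],[0,0,0,0],[0,0,0,0]]]' 0
cat > st.py <<'E'
from station import *
from h import *
def tool():
    s=observe();q=s["tool_rot"];d=np.array(s["ee_pos"])[:2]-[.402,.1797]
    p=(2*np.arctan2(q[2],q[1])-np.pi/2)%(2*np.pi);r=np.array([np.cos(p),np.sin(p)]);t=np.array([-r[1],r[0]])
    print("t",s["clock"],"z",s["ee_pos"][2].round(4),"yang",p.round(4),"deg to tab",np.degrees(p-.544).round(2),"rad,tan mm",(1e3*d@r).round(2),(1e3*d@t).round(2))
E
python3 - <<'E'
from st import *
tool()
for n in("side","wrist"):
    c=capture(n);np.savez(f"{n}2.npz",**c);a=c["frame"][...,::-1]
    x,y=proj(f"{n}2.npz",(.402,.1797,.04)).astype(int);print(n,x,y)
    cv2.imwrite(f"pics/{n}2.png",a)
a=cv2.imread("pics/side2.png")[150:225,215:315]; b=cv2.imread("pics/wrist2.png")
cv2.imwrite("pics/c2.png",np.hstack([cv2.resize(a,(400,300),interpolation=cv2.INTER_CUBIC),cv2.resize(b,(400,300))]))
E
```

```text
clock: 4.37
ee_pos: [0.3735, 0.243, 0.0603]
tool_rot: [0.0, -0.087, 0.996, 0.0]
wrist_force: [-0.5, -0.4, -0.2]
opening: -0.001
finger_force: 0.0
clock: 5.62
ee_pos: [0.3975, 0.249, 0.0603]
tool_rot: [0.0, 0.087, 0.996, 0.0]
wrist_force: [-1.3, -1.0, 0.2]
opening: -0.002
finger_force: 0.3
t 5.6167 z 0.0603 yang 1.3967 deg to tab 48.86 rad,tan mm 67.46 16.39
side 265 187
wrist 145 257
```

View pics/c2.png

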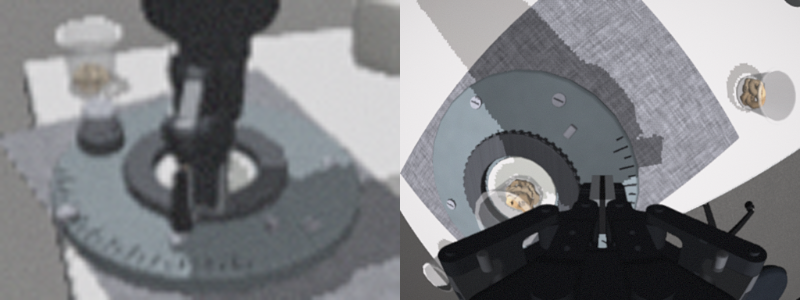

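The left half (side view) shows the fingers against the knob, with the lever point at about (178,238) and moved clockwise, and the cup still standing. Force is under 2 N. I'll continue about 40°.

```bash
python3 -m inch '[[[-0.24,0.055,0,2],[-0.24,0.055,0,2],[-0.24,0.055,0,2],[-0.24,0.055,0,2],[-0.24,0.055,0,2],[-0.24,0.055,0,2],[-0.24,0.055,0,2],[-0.24,0.055,0,2],[-0.24,0.055,0,2],[-0.24,0.055,0,2],[-0.24,0.055,0,2],[-0.24,0.055,0,2],[-0.24,0.055,0,2],[-0.24,0.055,0,2],[-0.24,0.055,0,2],[-0.24,0.055,0,2],[-0.24,0.055,0,2],[-0.24,0.055,0,2],[-0.18,0.04,0,1.5],[-0.12,0.03,0,1]]]' 0
python3 -m inch '[[[-0.12,0.03,0,1],[0,0,0,0],[0,0,0,0]]]' 0
python3 - <<'E'
from st import *
tool()
for n in("side","scene"):
    c=capture(n);np.savez(f"{n}3.npz",**c);a=c["frame"][...,::-1]
    cv2.imwrite(f"pics/{n}3.png",a)
a=cv2.imread("pics/side3.png")[165:215,220:270];b=cv2.imread("pics/scene3.png")[170:240,220:290]
cv2.imwrite("pics/c3.png",np.hstack([cv2.resize(a,(400,400),interpolation=cv2.INTER_CUBIC),cv2.resize(b,(400,400),interpolation=cv2.INTER_CUBIC)]))
E
```

```text
clock: 7.38
ee_pos: [0.4425, 0.2364, 0.0604]
tool_rot: [0.0, 0.412, 0.911, 0.0]
wrist_force: [-0.3, 2.1, 1.0]
opening: -0.003
finger_force: 1.0
clock: 7.63
ee_pos: [0.443, 0.2353, 0.0602]
tool_rot: [-0.0, 0.419, 0.908, -0.0]
wrist_force: [-0.2, 0.4, -0.2]
opening: 0.0
finger_force: 0.3
t 7.6333 z 0.0602 yang 0.7069 deg to tab 9.33 rad,tan mm 67.34 15.65
```

View pics/c3.png

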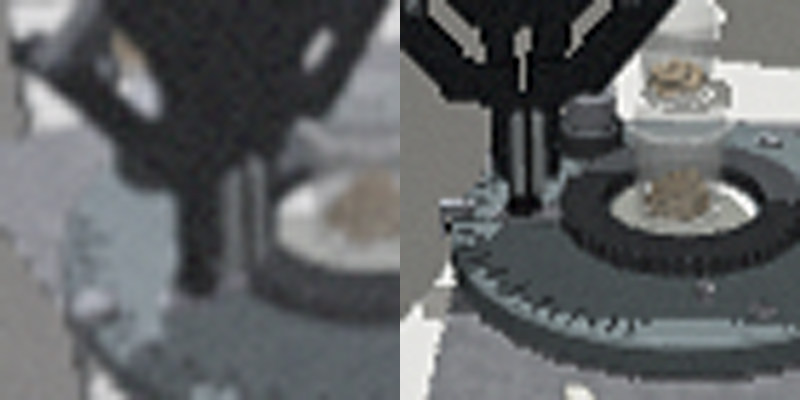

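The side crop shows the knob's foot at about (195,285), beside the fingers and short of the tab at (92,303). The cups are untouched. Before the final few degrees I'll check the lever angle from the foot.

```bash
python3 - <<'E'
from st import *
for p,z in(((195,285),.033),((195,275),.033),((195,190),.06),((92,303),.028)):
    v=ray("side3.npz",(220+p[0]/8-.44,165+p[1]/8-.44),z)[:2]-[.402,.1797];print(p,np.hypot(*v),np.degrees(np.arctan2(v[1],v[0])-.544))
for p,z in(((123,208),.03),((58,213),.028)):
    v=ray("scene3.npz",(220+p[0]*70/400-.4,170+p[1]*70/400-.4),z)[:2]-[.402,.1797];print(p,np.hypot(*v),np.degrees(np.arctan2(v[1],v[0])-.544))
E
python3 -m inch '[[[-0.12,0.03,0,1],[-0.12,0.03,0,1],[-0.12,0.03,0,1],[-0.12,0.03,0,1],[-0.06,0.015,0,0.5],[0,0,0,0],[0,0,0,0],[0.5,0,0,0],[1,0,0,0],[0,0,-1,0],[0,0,-2,0],[0,0,-3,0],[0,0,-3,0],[0,0,-2,0],[0,0,-1,0],[0,0,0,0],[0,0,0,0]]]' 0
python3 - <<'E'
from st import *
tool()
c=capture("wrist");np.savez("wrist4.npz",**c);a=c["frame"][...,::-1]
x,y=proj("wrist4.npz",(.477,.2247,.03)).astype(int);print(x,y,proj("wrist4.npz",(.402,.1797,.03)))
cv2.imwrite("pics/w4.png",a)
E
```

```text
(195, 285) 0.07016061120006706 12.068236386182813
(195, 275) 0.06708767184280764 8.50039609547045
(195, 190) 0.06294019008691054 3.9793112338184953
(92, 303) 0.09766684205315021 1.1863104756616196
(123, 208) 0.06853286283285118 10.112631506004924
(58, 213) 0.09571930725457158 8.111952308420143
clock: 9.15
ee_pos: [0.4384, 0.2449, 0.1803]
tool_rot: [-0.0, 0.454, 0.891, 0.0]
wrist_force: [-0.2, 0.1, -0.3]
opening: -0.0
finger_force: 0.0
t 9.15 z 0.1803 yang 0.6293 deg to tab 4.89 rad,tan mm 67.75 31.26
277 218 [191.90902628 211.02679166]
```

View pics/w4.png

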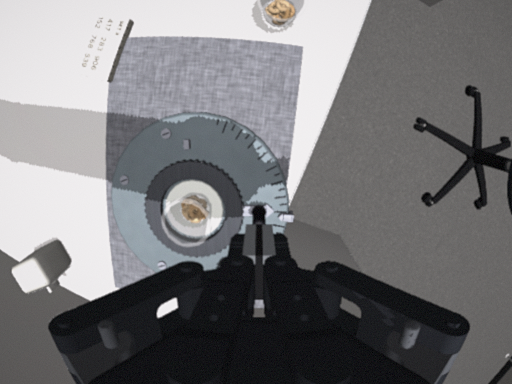

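The wrist view shows the lever arm at (250,211), the knob top at about (259,212) and the tab at (285,217), nearly in line. I'll take one zoomed crop to measure it.

Run:
```python
import cv2
a=cv2.imread("pics/w4.png")[190:240,230:310];cv2.imwrite("pics/c4.png",cv2.resize(a,None,fx=10,fy=10,interpolation=cv2.INTER_CUBIC))
```

```text
(no output)
```

View pics/c4.png

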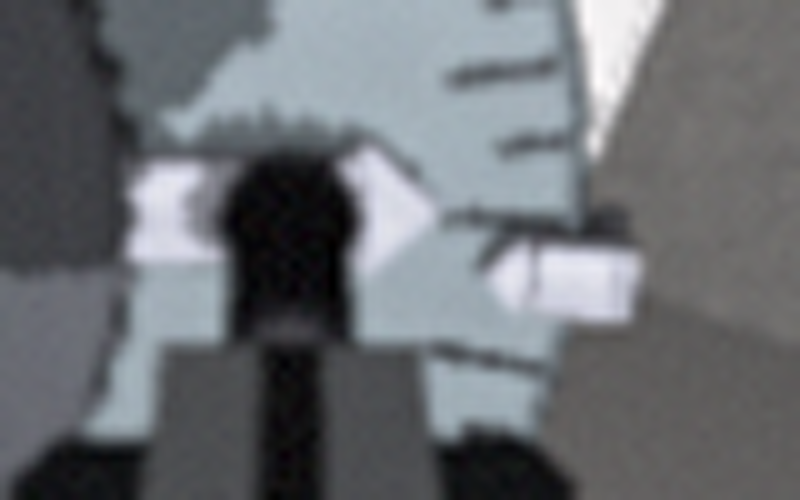

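The lever's point is at (437,214) and the tab's point at (485,283), so the lever is a few degrees short. I'll compute the remainder.

Run:
```python
from st import *
g=lambda x,y,z:ray("wrist4.npz",(230+(x+.5)/10-.5,190+(y+.5)/10-.5),z)[:2]-[.402,.1797]
for n,p,z in(("tip",(437,214),.028),("root",(132,209),.030),("tabtip",(485,283),.028),("tabend",(637,289),.028)):
    v=g(*p,z);print(n,v.round(4),np.hypot(*v).round(4),np.arctan2(v[1],v[0]).round(4))
```

```text
tip [0.067  0.0484] 0.0827 0.6258
root [0.0415 0.0314] 0.052 0.6477
tabtip [0.0754 0.0453] 0.088 0.5411
tabend [0.0885 0.0539] 0.1036 0.5471
```

About 4.9° remain. I'll return to the contact pose, push 4.9°, back off and rise.

```bash
python3 -m inch '[[[0,0,2,0],[0,0,3,0],[0,0,3,0],[0,0,3,0],[0,0,1,0],[0,0,0,0],[-0.7,0,0,0],[-0.4,0,0,0],[-0.2,0,0,0],[-0.1,0,0,0],[-0.1,0,0,0],[-0.12,0.03,0,1],[-0.12,0.03,0,1],[-0.12,0.03,0,1],[-0.12,0.03,0,1],[-0.1,0.025,0,0.9],[0,0,0,0],[0,0,0,0],[0,0,0,0]]]' 0
python3 -c "
from st import *
tool()"
python3 -m inch '[[[0.5,0,0,0],[1,0,0,0],[0,0,-1,0],[0,0,-2,0],[0,0,-3,0],[0,0,-3,0],[0,0,-2,0],[0,0,-1,0],[0,0,0,0],[0,0,0,0]]]' 0
python3 - <<'E'
from st import *
tool()
c=capture("wrist");np.savez("wrist5.npz",**c);a=c["frame"][...,::-1]
x,y=proj("wrist5.npz",(.471,.222,.03)).astype(int);print(x,y)
cv2.imwrite("pics/c5.png",cv2.resize(a[y-25:y+25,x-40:x+40],None,fx=10,fy=10,interpolation=cv2.INTER_CUBIC))
E
```

```text
clock: 10.78
ee_pos: [0.4521, 0.2285, 0.0602]
tool_rot: [0.0, 0.491, 0.871, 0.0]
wrist_force: [-0.3, 1.4, 0.6]
opening: 0.001
finger_force: 0.6
t 10.7833 z 0.0602 yang 0.5432 deg to tab -0.05 rad,tan mm 68.12 15.87
clock: 11.62
ee_pos: [0.4437, 0.2414, 0.1802]
tool_rot: [-0.0, 0.491, 0.871, 0.0]
wrist_force: [1.0, -0.2, -0.6]
opening: -0.001
finger_force: 0.0
t 11.6167 z 0.1802 yang 0.5437 deg to tab -0.02 rad,tan mm 67.65 31.22
271 210
```

View pics/c5.png

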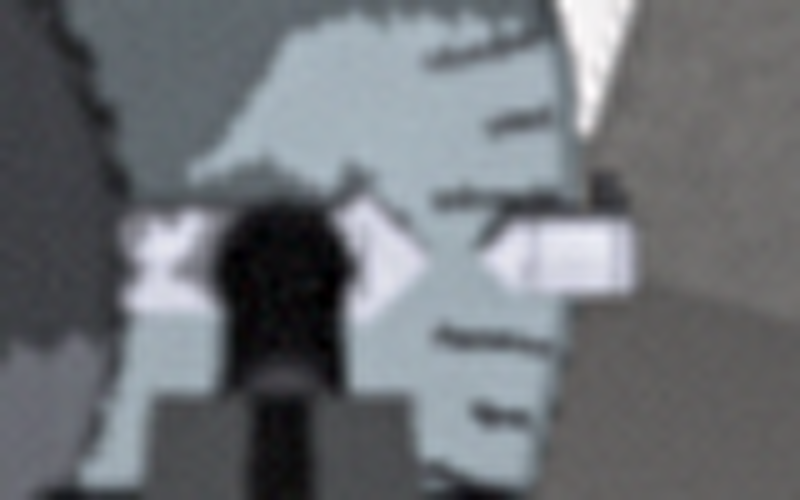

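They are aligned: lever point (428,260) and tab point (482,257), within about 0.5°. Next I'll locate the lock top from the earlier wrist and side pictures by bright mask.

Run:
```python
from st import *
for f,im in(("wrist1.npz","w1"),("side0.npz","side0")):
    u=proj(f,(.4747,.1462,.0505));a=cv2.imread(f"pics/{im}.png",0);x,y=u.astype(int);r=22 if im=="w1" else 7
    m=(a[y-r:y+r,x-r:x+r]>150).astype(np.uint8);n,l,s,c=cv2.connectedComponentsWithStats(m)
    print(f,u)
    for i in range(1,n):
        if s[i,4]>8:q=c[i]+[x-r,y-r];print(s[i],q,ray(f,q,.0505)[:2])
    # rim of button against dark collar
    print(a[y-r:y+r:2 if r>10 else 1,x-r:x+r:2 if r>10 else 1])
s=observe();t=np.array([.4747,.1462])-s["ee_pos"][:2];p=.5437;Y=np.array([np.cos(p),np.sin(p)]);X=np.array([-Y[1],Y[0]]);print("tool move",t@X,t@Y)
```

```text
wrist1.npz [252.59390557 206.64538162]
[ 30   0  14  29 252] [268.78571429 197.21825397] [0.47096164 0.16337773]
[  0   5   7  21 105] [232.31428571 199.26666667] [0.46175689 0.1308264 ]
[  0  13  44  31 776] [249.28350515 213.84020619] [0.48040685 0.14087743]
[[ 99  99 100  97 100  99  97  64  44  35  33  28  33  62 114 166 179 174
  175 177 174 176]
 [ 98  98  99  99 100  82  51  40  46  53  58  53  43  41  28  92 165 176
  174 175 175 175]
 [106 108  96  98  86  37  46  51  62  66  64  65  66  84  83  46  69 164
  175 174 173 171]
 [165 167 158 120  57  49  61  62  66  64  65  63  69  78 122  91  51 107
  174 170 172 173]
 [171 172 153  94  44  65  64  60  64  66  67  67  67  70 108 120  89  68
  165 174 176 174]
 [170 171 164  63  89  75  64  68  86  95  97  96  90  73  67  98 113  64
  125 175 173 174]
 [170 171 167  85  90  60  86  98 110 124 121 118 129 134 103  71 117  90
  106 173 174 174]
 [170 167 166  79  77  69 107 115 127 149 196 215 229 196 154  98  96 106
  100 172 173 173]
 [168 172 162  85  81 101 132 189 213 231 227 226 228 231 196 134  86 113
  114 176 173 175]
 [
[... 1498 characters left out ...]
[214 174 151 148 135 136 143 143 136 153 164 179 180 165]
 [215 197 167 155 148 144 146 150 152 177 164 174 169 167]
 [215 213 200 195 170 155 159 166 174 186 172 166 187 196]
 [216 215 216 214 200 179 175 175 180 182 175 173 193 195]
 [216 216 217 215 196 183 178 176 176 177 177 179 172 161]
 [215 215 217 213 179 164 177 182 178 177 182 170 150 143]
 [215 214 205 200 166 153 164 170 165 164 168 152 125 128]
 [196 190 177 170 139 123 130 133 137 135 128 122  99 115]
 [162 154 148 142 113  95  97 103 106 103 100  97  88  95]
 [151 149 149 129 100  91  97 100  99  99  93  96  87  74]
 [151 153 151 116  99  88  95 100  99  98  96  93  85  84]]
tool move -0.0974723223669149 -0.022216405044410734
```

The lock top is at about (0.474,0.1455), and both views agree within 2 mm. The 24 mm button is no problem at that accuracy. I'll move over it and descend to just above.

```bash
python3 -m inch '[[[-1.96,-0.47,0,0],[-1.96,-0.47,0,0],[-1.96,-0.47,0,0],[-1.96,-0.47,0,0],[-1.96,-0.46,0,0],[0,0,0,0],[0,0,2,0],[0,0,3,0],[0,0,3,0],[0,0,2,0],[0,0,1,0],[0,0,0.4,0],[0,0,0,0],[0,0,0,0]]]' 0
python3 -m inch '[[[0,0,0.2,0],[0,0,0.1,0],[0,0,0.1,0],[0,0,0.1,0],[0,0,0.1,0],[0,0,0.1,0],[0,0,0.1,0],[0,0,0.1,0],[0,0,0,0],[0,0,0,0]]]' 0
```

```text
clock: 12.83
ee_pos: [0.4753, 0.1456, 0.0667]
tool_rot: [0.0, 0.492, 0.871, 0.0]
wrist_force: [-0.1, -0.9, 0.2]
opening: -0.0
finger_force: 0.0
clock: 13.67
ee_pos: [0.4751, 0.1456, 0.0572]
tool_rot: [0.0, 0.491, 0.871, 0.0]
wrist_force: [0.8, 0.0, 2.1]
opening: -0.0
finger_force: 0.6
```

```bash
python3 -m inch '[[[0,0,0.1,0],[0,0,0.1,0],[0,0,0.1,0],[0,0,0.05,0],[0,0,0,0],[0,0,0,0]]]' 0
python3 -m inch '[[[0,0,0.05,0],[0,0,0.05,0],[0,0,0,0],[0,0,0,0]]]' 0
```

```text
clock: 14.17
ee_pos: [0.4749, 0.1453, 0.0537]
tool_rot: [0.0, 0.492, 0.871, -0.0]
wrist_force: [0.1, 0.5, 1.8]
opening: -0.002
finger_force: 0.7
clock: 14.5
ee_pos: [0.4749, 0.1454, 0.0535]
tool_rot: [-0.0, 0.492, 0.871, 0.0]
wrist_force: [-1.4, 0.6, 10.3]
opening: 0.002
finger_force: 4.8
```

At z=0.0535 the force jumps to 10 N: that is the hard stop, with full travel reached. I'll retreat straight up and check.

```bash
python3 -m inch '[[[0,0,-0.5,0],[0,0,-1,0],[0,0,-2,0],[0,0,-3,0],[0,0,-3,0],[0,0,-3,0],[0,0,-2,0],[2,0.5,0,0],[2,0.5,0,0],[2,0.5,0,0],[2,0.5,0,0],[2,0.5,0,0],[0,0,0,0],[0,0,0,0],[0,0,0,0]]]' 0
python3 - <<'E'
from st import *
tool()
c=capture("wrist");np.savez("wrist6.npz",**c);a=c["frame"];f="wrist6.npz"
# bright steel blobs near lever point and tab
u=proj(f,(.4727,.2234,.028)).astype(int);x,y=u-[30,20];g=a[y:y+40,x:x+60].min(axis=2)
n,l,s,cc=cv2.connectedComponentsWithStats((g>185).astype(np.uint8))
for i in range(1,n):
    if s[i,4]>12:
        v=ray(f,cc[i]+[x,y],.028)[:2]-[.402,.1797];print(s[i,4],np.hypot(*v).round(4),np.arctan2(v[1],v[0]).round(4))
b=capture("side");cv2.imwrite("pics/side6.png",b["frame"][...,::-1])
A=cv2.imread("pics/side0.png",0)[150:275,225:310].astype(int);B=cv2.imread("pics/side6.png",0)[150:275,225:310].astype(int)
print("left cup diff",abs(A-B)[88:122,45:75].mean(),"right cup diff",abs(A-B)[0:22,2:22].mean())
print(B[18:36,8:22]); print(A[18:36,8:22])
E
```

```text
clock: 15.75
ee_pos: [0.4446, 0.2428, 0.1979]
tool_rot: [0.0, 0.492, 0.871, -0.0]
wrist_force: [0.7, 0.0, -0.0]
opening: 0.002
finger_force: 0.0
t 15.75 z 0.1979 yang 0.5423 deg to tab -0.1 rad,tan mm 69.05 32.1
23 0.1007 0.7436
44 0.0558 0.5366
41 0.0781 0.542
17 0.0906 0.5464
51 0.0979 0.5468
left cup diff 1.3352941176470587 right cup diff 1.4272727272727272
[[155 155 152 141 140 166 150 151 153 139 162 190 211 214]
 [142 139 140 135 139 149 136 137 150 138 142 160 188 192]
 [132 122 123 122 126 121 120 130 139 151 152 156 158 165]
 [141 137 127 122 133 130 124 140 151 164 180 164 159 159]
 [151 151 137 137 143 142 133 158 160 177 181 162 161 164]
 [165 155 148 143 146 147 146 176 165 172 166 166 189 198]
 [200 192 170 157 159 158 163 178 166 167 190 196 211 215]
 [216 213 201 197 197 197 196 197 197 197 211 198 200 197]
 [216 215 216 215 214 206 208 209 200 198 191 166 165 161]
 [215 214 215 197 200 187 192 194 182 176 151 146 147 146]
 [204 202 191 176 180 176 177 176 176 174 150 142 145 144]
 [173 170 154 169 176 178 176 178 180 177 153 133 140 143]
 [150 139 130 156 168 179 180
[... 688 characters left out ...]
5 170 155 159 166 174 186 172 166 187 196 212 216]
 [216 214 200 179 175 175 180 182 175 173 193 195 199 196]
 [217 215 196 183 178 176 176 177 177 179 172 161 166 162]
 [217 213 179 164 177 182 178 177 182 170 150 143 143 148]
 [205 200 166 153 164 170 165 164 168 152 125 128 142 144]
 [177 170 139 123 130 133 137 135 128 122  99 115 138 144]
 [148 142 113  95  97 103 106 103 100  97  88  95 121 145]
 [149 129 100  91  97 100  99  99  93  96  87  74 107 138]
 [151 116  99  88  95 100  99  98  96  93  85  84  91 139]
 [146 104  90  94  96  94  89  92  91 101  90  88  78 134]
 [150  95  79  88  89  94  97  95  93  94  88  73  67 117]
 [147  98  58  62  76  83  85  87  76  75  70  54  56 125]]
```

The lever is at 0.537–0.542 and the tab at 0.547, so they are within 0.6°. The plunger has dropped about 3 px and stays down, and the outer cups are unchanged.

```bash
python3 -c "
from station import *
print(hand_in())"
```

```text
the job is handed in; nothing more can be done
None
```

I pushed the lever round until its pointer was within about 0.6° of the preset tab (limit 3°), pressed the lock plunger to its stop and handed the job in at about 16 s; the tab and outer cups measured unmoved, the cup in the ring was last seen standing before the final push, and no verdict came back.

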